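# Set out the prize cups on their plinths

### The arm

A 6-joint arm with a two-finger parallel gripper is mounted at the origin on the work surface. World frame = base frame: x ahead of the robot, y to its left, z up, the work surface at z = 0. Lengths are in m, angles in rad, forces in N, time in s.
With the tool pointing down it reaches from about 0.375 to 0.9 m from the base axis. Payload 3.1 kg.
Tool frame: the origin (TCP) lies at the very end of the fingers, on their centre line; the grasp point (between the pads) lies 19 mm behind it; z points along the fingers, y is the line along which they close (so a half turn about z gives the same grasp; the last joint's range is limited). The gripper opens to 87 mm and grips with 3 to 60 N. Pads are 19 mm wide; open, the fingers measure 117 mm over their backs; the gripper's body (75 mm by 190 mm) begins 51 mm behind the grasp point.
Start: joints at [-0.178, 0.527, 1.433, -0, 1.181, -0.178], TCP at [0.625, 0, 0.183] pointing down, gripper open.
Joint ranges: [-3.08, 3.08], [-0.75, 2.2], [0.22, 2.44], [-1.43, 4.57], [0, 2.65], [-2.85, 2.85]. Speed limits (rad/s): [2.79, 2.79, 3.14, 3.14, 3.14, 3.14].

### API

Orientations are given as a unit quaternion [x, y, z, w].
In Python, from rig import robot gives the robot as it stands. The module is installed in compiled form; this text tells all that it offers.
- The arm moves only by the tool play_rows, never from a script. Its argument "steps" is one flat list of numbers, 5 for each row, row after row: the opening, from -1 (shut) to 1 (fully open), then the shift along the tool's x, y, z as a fraction of full scale, then the turn about the tool's z as a fraction of full scale. In form: [claw, tx, ty, tz, twist, claw, tx, ty, tz, twist, ...]. A call has exactly 10 rows; each row shifts and turns the commanded pose from where the row before left it, along the tool's axes as they then stand; what a row does not reach is not made up. Full scale, the value 1, is 0.03 m for a shift and 0.1 rad for a turn. A row lasts 1/10 s, in which the tool goes at most 50 mm and 8.59 degrees, less where a joint would pass 70% of its speed; a pose out of reach is approached as far as the arm can. A call with a number of a shift or a turn outside -1 to 1 is refused whole. A call with a gripper value outside its range is refused whole. The fingers move at their own pace and stop on an object; "grip_force" is the grip in N (left out, the last holds). Time passes only in rows, so rows that do not move let the fingers close, or fill a call up. It gives the time, the measured TCP pose, the force, the opening and the grip force at its end, in the units of the state.
- robot.get_obs(): the state, without advancing time (a new reading comes with each control period).
- robot.camera(name): name is "scene" or "side" or "wrist"; returns a dict with "image" (384x512x3 uint8, red, green, blue), "mtx" (3x3 intrinsics, pixels), "rvec" (rotation vector, rad) and "tvec" (3), from world to camera coordinates, as OpenCV has them. Camera axes: x right, y down, z forward; pixel columns grow to the right and rows downward; lengths in m; the calibration is good to about 2 mm. The wrist camera is an equidistant fisheye: a pixel r from the principal point sees the ray r / f radians off the axis. A picture is of the moment at which its call begins. There is no depth.
- robot.hand_in(): hands the job in; it is judged then, once.
The state is a dict: "time": time; "q": joint angles; "joint_velocities": joint speeds; "joint_torque": joint torques, N m; "position": TCP position; "tool_rot": TCP orientation; "ft_force": force on the tool from outside, world axes, zero at the start; "moment": the same for the moment, N m; "grip_width": finger opening in m; "grip_force": force on a finger pad.
Only numpy, scipy, OpenCV 4.12 (cv2) and the standard library are available. Lean on these libraries where they do the work, as an engineer would, in place of code of your own. Each camera call takes 0.05 s, during which the arm holds its last target. There are 200 camera calls.

### The job

Set out the prizes for the presentation: the gold cup on the highest plinth, the silver on the middle one and the bronze on the lowest. Each is to stand upright in the centre of its plinth, squared up with the block edge for edge and its two handles to left and right as seen from the plinth's white-panelled front. Set the cups down gently, without dropping or tipping any over, and leave the mug, pen pot and stapler where they are.

Things in the scene. Friction and masses are not known exactly. Their poses are not given: they have to be found in the camera images.
- gold_cup: Largest of three loose prize cups, gold-coloured, 152 mm high: open bowl on a stem on a square black stone block 66 x 66 x 30 mm. The bowl's upper 30 mm is an upright round band 56 mm across: grip it along the body's x; the two ear handles stick out along +y and -y to 49 mm from the axis. Origin: centre of the underside, z up. Front and back (+x, -x) are alike. 500 g nominal.
- silver_cup: Middle-sized of three loose prize cups, silver-coloured, 132 mm high: open bowl on a stem on a square black stone block 60 x 60 x 26 mm. The bowl's upper 27 mm is an upright round band 52 mm across: grip it along the body's x; the two ear handles stick out along +y and -y to 47 mm from the axis. Origin: centre of the underside, z up. Front and back (+x, -x) are alike. 400 g nominal.
- bronze_cup: Smallest of three loose prize cups, bronze-brown, 112 mm high: open bowl on a stem on a square black stone block 54 x 54 x 22 mm. The bowl's upper 24 mm is an upright round band 48 mm across: grip it along the body's x; the two ear handles stick out along +y and -y to 45 mm from the axis. Origin: centre of the underside, z up. Front and back (+x, -x) are alike. 300 g nominal.
- high_plinth: The highest of three fixed display plinths, the winner's: oak-coloured block 100 x 100 mm, top of dark green felt 70 mm above the table. Origin: centre of its underside; z up; its +x side is the front, marked by a white panel.
- middle_plinth: The middle-height one of three fixed display plinths, the second's: oak-coloured block 100 x 100 mm, top of dark green felt 45 mm above the table. Origin: centre of its underside; z up; its +x side is the front, marked by a white panel.
- low_plinth: The lowest of three fixed display plinths, the third's: oak-coloured block 100 x 100 mm, top of dark green felt 20 mm above the table. Origin: centre of its underside; z up; its +x side is the front, marked by a white panel.
- travel_mug: Bystander: loose steel travel mug with a black lid, 75 mm across, 116 mm high, upright. Origin: centre of its underside.
- pen_pot: Bystander: loose dark steel pot 80 mm across, 80 mm high, with pens standing in it up to 125 mm. Origin: centre of its underside.
- stapler: Bystander: loose red and black stapler 125 x 34 x 48 mm high, lying along its body's x. Origin: centre of its underside.
There are look-alikes about, which are no part of the job. Several things have the shape of the bronze_cup; the one meant has the colours described above.

How it is judged:
At the end, for the whole second after the job is handed in: Gold cup on the highest plinth, silver on the middle, bronze on the lowest: each axis within 12 mm of the plinth's centre, underside -4 to +5 mm from its top, upright within 0.06 rad, front-back axis within 0.2 rad of the plinth's (either way round), released, at rest (horizontal distance between gold_cup and high_plinth below 0.012 m and height (world z) of gold_cup between 0.066 and 0.075 m and angle between each of gold_cup, silver_cup, bronze_cup's own z axis and vertical below 0.06 rad and angle between the x axis of gold_cup and the x axis of high_plinth, either way round below 0.2 rad and linear speed of each of gold_cup, silver_cup, bronze_cup below 0.02 m/s and angular speed of each of gold_cup, silver_cup, bronze_cup below 0.1 rad/s and horizontal distance between silver_cup and middle_plinth below 0.012 m and height (world z) of silver_cup between 0.041 and 0.05 m and angle between the x axis of silver_cup and the x axis of middle_plinth, either way round below 0.2 rad and horizontal distance between bronze_cup and low_plinth below 0.012 m and height (world z) of bronze_cup between 0.016 and 0.025 m and angle between the x axis of bronze_cup and the x axis of low_plinth, either way round below 0.2 rad); the robot touches nothing.
It fails at once if a cup is tipped over (leans more than 0.7 rad) (angle between any of gold_cup, silver_cup, bronze_cup's own z axis and vertical above 0.7 rad).
It fails at once if a cup is dropped (moves faster than 0.4 m/s out of the fingers, about an 8 mm fall) ((linear speed of gold_cup above 0.4 m/s and contact force between gold_cup and the fingers below 0.2 N) or (linear speed of silver_cup above 0.4 m/s and contact force between silver_cup and the fingers below 0.2 N) or (linear speed of bronze_cup above 0.4 m/s and contact force between bronze_cup and the fingers below 0.2 N)).
It fails at once if the mug, pen pot or stapler is disturbed (moved over 25 mm) (distance of any of travel_mug, pen_pot, stapler from where it was at the start of the episode above 0.025 m).
It also fails if it takes over 93 s, if anything falls off the work surface, if the arm or the gripper's body presses on something with over 40 N, if the wrist force passes 120 N, or if a joint passes its speed limit or range.

## Working session

There is one attempt and no reset: what is moved stays moved. The work goes in short steps, Python scripts to look and compute and a tool call to move; the robot and the scene stay as the last step left them, time stands still between calls to the robot, and variables do not carry over. Pictures are saved under pics/ and viewed, at most 14 in all, crops included, and the job is handed in when it is done.

Besides the shell and the picture viewer there is one more tool, called after "Call:" by a JSON object that holds its "name" and its "arguments". play_rows: Moves the arm, as the interface text tells. Shift numbers are shares of 0.03 m and turn numbers shares of 0.1 rad, none past 1 either way. Its arguments: {"type":"object","properties":{"steps":{"type":"array"},"grip_force":{"type":"number"}},"required":["steps"]}

```bash
mkdir -p pics; cat > h.py <<'E'
import numpy as np, cv2
from rig import robot
def snap(name,fn=None):
    c=robot.camera(name); im=cv2.cvtColor(c["image"],cv2.COLOR_RGB2BGR)
    if fn: cv2.imwrite("pics/"+fn,im); np.savez("pics/"+fn+".npz",**{k:c[k] for k in("mtx","rvec","tvec")})
    return im,c
def ray(c,uv,fish=False):
    K=np.array(c["mtx"]);R,_=cv2.Rodrigues(np.array(c["rvec"],float));t=np.array(c["tvec"],float).ravel()
    x=np.array([(uv[0]-K[0,2])/K[0,0],(uv[1]-K[1,2])/K[1,1]])
    if fish:
        th=np.linalg.norm(x); d=np.r_[x/max(th,1e-9)*np.sin(th),np.cos(th)]
    else: d=np.r_[x,1]
    return -R.T@t, R.T@d
def onz(c,uv,z,fish=False):
    o,d=ray(c,uv,fish); return o+d*(z-o[2])/d[2]
E
python3 - <<'E'
from h import *
for n in("scene","side","wrist"):
    im,c=snap(n,n+"0.png"); o,_=ray(c,(0,0)); print(n,o,np.array(c["mtx"]).tolist())
o=robot.get_obs();print(o)
E
```

```text
scene [ 1.0873681  -0.89852815  1.21157183] [[482.640914175925, 0.0, 260.16630074951183], [0.0, 482.640914175925, 187.5612912744129], [0.0, 0.0, 1.0]]
side [-0.03226912  0.95530754  0.84332823] [[420.70138630443756, 0.0, 254.60398852289157], [0.0, 420.70138630443756, 199.49724432860148], [0.0, 0.0, 1.0]]
wrist [0.62362054 0.07646345 0.38391193] [[297.3186396354542, 0.0, 255.69380361275907], [0.0, 297.3186396354542, 185.98291175739078], [0.0, 0.0, 1.0]]
{'time': 0.15, 'q': array([-1.78494743e-01,  5.28266189e-01,  1.43361342e+00, -7.49753762e-06,
        1.18136517e+00, -1.78512078e-01]), 'joint_velocities': array([-0.00240939, -0.00312027, -0.00413112, -0.00049763, -0.00029932,
       -0.00046124]), 'joint_torque': array([ 9.14956272e-04, -4.40429199e+01, -1.76841742e+01,  6.33679633e-02,
        5.52540855e-02, -1.06930895e-04]), 'position': array([6.24379863e-01, 1.42197175e-04, 1.81886403e-01]), 'tool_rot': array([ 7.07099403e-01,  7.07113677e-01, -4.73969659e-04, -6.76572800e-04]), 'ft_force': array([ 0.0614879 , -0.48361267, -0.53070158]), 'moment': array([ 0.04325518, -0.03627961, -0.01296688]), 'grip_force': 0.0, 'grip_width': 0.08681556682891355}
```

View pics/scene0.png

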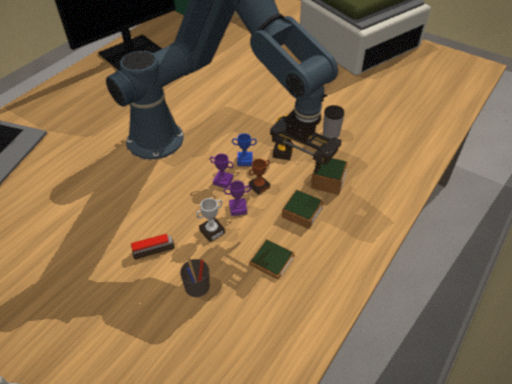

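View pics/side0.png

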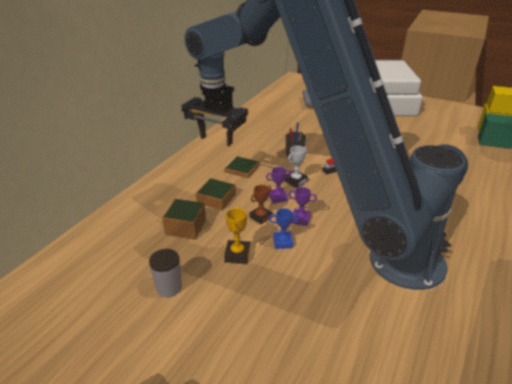

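View pics/wrist0.png

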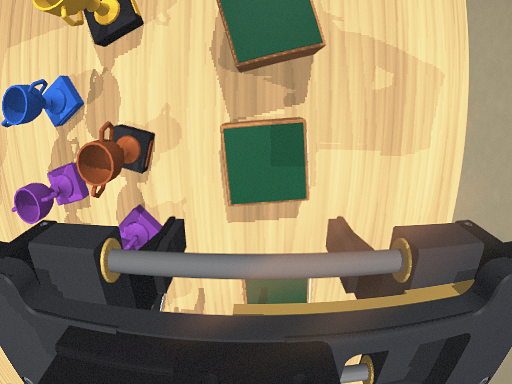

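```bash
python3 - <<'E'
import cv2,numpy as np
a=cv2.imread("pics/scene0.png")[120:290,180:360]; b=cv2.imread("pics/side0.png")[125:275,155:325]
f=lambda i:cv2.resize(i,(400,int(400*i.shape[0]/i.shape[1])),interpolation=cv2.INTER_CUBIC)
a,b=f(a),f(b);h=max(len(a),len(b));p=lambda i:cv2.copyMakeBorder(i,0,h-len(i),0,0,0)
cv2.imwrite("pics/crop1.png",np.hstack([p(a),p(b)]))
E
```

```text
(no output)
```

View pics/crop1.png

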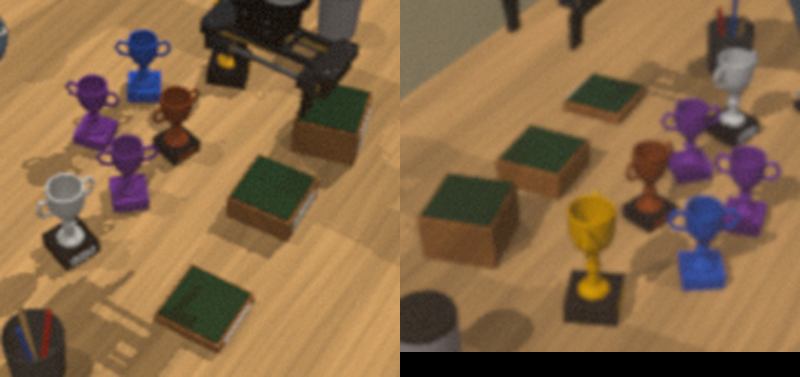

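Call:
{"name": "play_rows", "arguments": {"steps": [1,-0.7,-0.2,-0.4,0,1,-0.7,-0.2,-0.4,0,1,-0.7,-0.2,-0.4,0,1,-0.7,-0.2,-0.4,0,1,-0.7,-0.2,-0.4,0,1,-0.7,-0.2,-0.4,0,1,-0.7,-0.2,-0.4,0,1,-0.7,-0.2,-0.4,0,1,-0.7,-0.2,-0.4,0,1,0,0,0,0]}}

```text
time: 1.15
position: [0.5713, -0.192, 0.2922]
tool_rot: [0.708, 0.706, -0.0, 0.002]
ft_force: [0.4, -0.5, 0.4]
grip_width: 0.0868
grip_force: 0.0
```

```bash
python3 - <<'E'
from h import *
im,c=snap("wrist","wrist1.png"); o,_=ray(c,(0,0)); print(o,robot.get_obs()["position"])
cv2.imwrite("pics/wrist1b.png",cv2.resize(im,(800,600),interpolation=cv2.INTER_CUBIC))
for n in("scene","side"): snap(n,n+"1.png")
E
```

```text
[ 0.56995339 -0.11508641  0.49408347] [ 0.57099781 -0.19007827  0.29111597]
```

View pics/wrist1b.png

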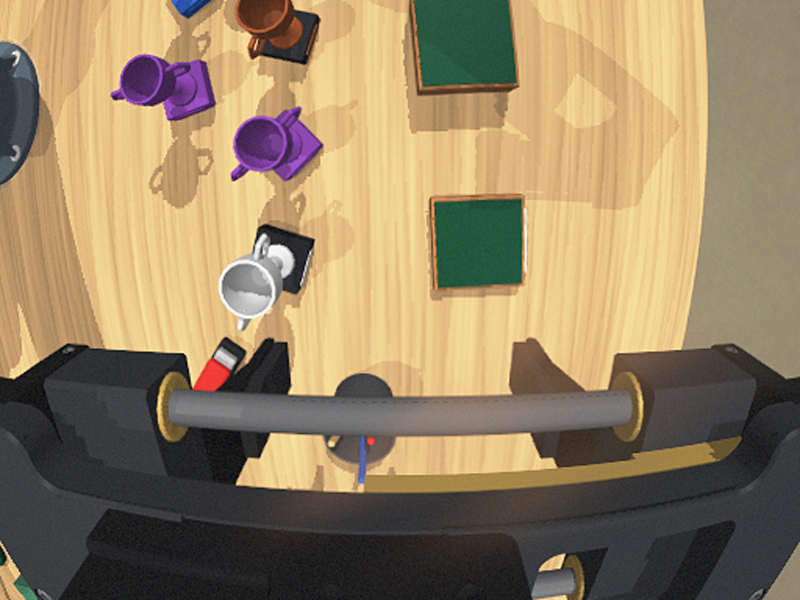

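```bash
cat >> h.py <<'E'
def comps(mask,amin):
    mask=cv2.morphologyEx(mask.astype(np.uint8),cv2.MORPH_OPEN,np.ones((3,3)))
    n,l,s,ct=cv2.connectedComponentsWithStats(mask)
    return [((l==i),s[i],ct[i]) for i in range(1,n) if s[i][4]>amin]
def hsv(im): return cv2.split(cv2.cvtColor(im,cv2.COLOR_BGR2HSV))
def gold(im): h,s,v=hsv(im); return (h>20)&(h<32)&(s>190)&(v>70)
def bronze(im): h,s,v=hsv(im); return ((h<12))&(s>130)&(v>60)
def silver(im): h,s,v=hsv(im); return (s<25)&(v>110)
def green(im): h,s,v=hsv(im); return (h>60)&(h<90)&(s>120)&(v<120)
def rect(c,m,z,fish):
    cn=max(cv2.findContours(m.astype(np.uint8),cv2.RETR_EXTERNAL,cv2.CHAIN_APPROX_NONE)[0],key=len)[:,0]
    P=np.array([onz(c,p,z,fish)[:2] for p in cn]); r=cv2.minAreaRect((P*1000).astype(np.float32))
    return np.round(r[0],1),np.round(r[1],1),round((r[2]+45)%90-45,1)
E
python3 - <<'E'
from h import *
for fn in("wrist0","wrist1","scene1","side1"):
    im=cv2.imread(f"pics/{fn}.png");c=np.load(f"pics/{fn}.png.npz");f=fn[0]=="w"
    print(fn)
    for m,s,ct in comps(green(im),250):
        print(" green",s,[rect(c,m,z,f) for z in(.07,.045,.02)])
    for nm,fun,z in(("gold",gold,.1),("bronze",bronze,.075),("silver",silver,.09)):
        for m,s,ct in comps(fun(im),120): print(" ",nm,s,ct.round(),onz(c,ct,z,f)[:2].round(3))
E
```

```text
wrist0
 green [ 221    0  101   62 4513] [(array([639.3, 164.2]), array([91.1, 72.6]), 15.1), (array([640.5, 171.2]), array([98.3, 78.4]), 15.1), (array([641.8, 178.2]), array([105.6,  84.2]), 15.1)]
 green [ 224  123   82   81 5778] [(array([633.8,   8. ]), array([83.7, 84.1]), 4.8), (array([634.6,   2.6]), array([90.4, 90.8]), 4.8), (array([635.4,  -2.9]), array([97.1, 97.5]), 4.8)]
  bronze [  77  122   64   76 2375] [106. 158.] [0.449 0.019]
  silver [ 108  253  152   24 2540] [182. 264.] [ 0.536 -0.106]
  silver [350 256  52  18 533] [379. 265.] [ 0.774 -0.112]
  silver [340 369  29  14 281] [354. 375.] [ 0.783 -0.332]
wrist1
 green [ 266    0   64   55 3078] [(array([631.3,  -5.9]), array([86. , 82.9]), 4.2), (array([6.349e+02, 5.000e-01]), array([91. , 87.7]), 4.2), (array([638.5,   6.9]), array([96.1, 92.6]), 4.2)]
 green [ 279  128   55   56 2880] [(array([ 645.2, -195.8]), array([80.4, 80.5]), 3.2), (array([ 649.7, -200.6]), array([85.2, 85.2]), 3.2), (array([ 654.1, -205.3]), array([89.9, 90. ]), 3.2)]
  bronze [ 151    0   43   33 1001] [172.  14.] [0.453 0.015]
  bronze [124 230  23  20 309] [135. 241.] [ 0.369 -0.335]
  silver [ 140  150   48   61 1609] [163. 179.] [ 0.436 -0.225]
  silver [ 108  254  155   22 2072] [185. 264.] [ 0.456 -0.368]
  silver [350 254  54  19 633] [380. 264.] [ 0.78  -0.374]
  silver [340 370  27  13 235] [353. 376.] [ 0.789 -0.685]
scene1
  bronze [131 234  37  17 353] [149. 242.] [ 0.356 -0.395]
  silver [   0   33  120   73 1189] [52. 70.] [-0.555  0.011]
  silver [  321    71   191   313 14146] [433. 246.] [1.041 0.041]
side1
  gold [484  86  28  29 672] [499. 101.] [-0.138 -1.1  ]
  bronze [255 186  15  16 159] [261. 192.] [ 0.47  -0.009]
  silver [290 146  16  16 193] [297. 153.] [ 0.462 -0.266]
```

Call:
{"name": "play_rows", "arguments": {"steps": [1,-0.7,-0.7,0,0,1,-0.7,-0.7,0,0,1,-0.7,-0.7,0,0,1,-0.7,-0.7,0,0,1,-0.7,-0.7,0,0,1,0,-0.3,0,0,1,0,0,0,0,1,0,0,0,0,1,0,0,0,0,1,0,0,0,0]}}

```text
time: 2.3
position: [0.4578, -0.2931, 0.2906]
tool_rot: [0.706, 0.708, 0.0, 0.0]
ft_force: [-0.2, 1.2, 0.8]
grip_width: 0.0869
grip_force: 0.0
```

```bash
cat >> h.py <<'E'
def cup(fun,H,fn,near=None):
    im,c=snap("wrist",fn); o,_=ray(c,(0,0)); print("cam",o.round(3),"tcp",robot.get_obs()["position"].round(4),robot.get_obs()["tool_rot"].round(4))
    for m,s,ct in comps(fun(im),300):
        ys,xs=np.nonzero(m); P=np.array([onz(c,p,H,True)[:2] for p in zip(xs,ys)])*1000
        ev,V=np.linalg.eigh(np.cov(P.T)); r=cv2.minAreaRect(P.astype(np.float32))
        print(s,"px",ct.round(),"mean",P.mean(0).round(1),"handle axis deg",np.degrees(np.arctan2(V[1,1],V[0,1])).round(1),"std",np.sqrt(ev).round(1),"rect",r)
    return im,c
E
python3 - <<'E'
from h import *
im,c=cup(silver,.12,"wrist2.png")
cv2.imwrite("pics/wrist2b.png",cv2.resize(im[:300],(800,469),interpolation=cv2.INTER_CUBIC))
E
```

```text
cam [ 0.457 -0.217  0.493] tcp [ 0.4577 -0.2933  0.2906] [7.066e-01 7.076e-01 1.000e-04 0.000e+00]
[ 222   71   43   66 1490] px [243. 105.] mean [ 440.8 -222.2] handle axis deg 70.6 std [12.6 16. ] rect ((441.31719970703125, -220.83169555664062), (55.72746276855469, 68.1500473022461), 20.487510681152344)
[337 253  67  20 777] px [373. 264.] mean [ 638.6 -453.5] handle axis deg -176.9 std [ 6.6 32.4] rect ((636.8112182617188, -450.8048400878906), (114.2122573852539, 28.365280151367188), 0.18046647310256958)
[ 110  254  149   22 1924] px [181. 264.] mean [ 343.4 -450. ] handle axis deg -179.9 std [ 7.2 65.5] rect ((341.347900390625, -451.0472106933594), (237.53297424316406, 29.796754837036133), 0.36876049637794495)
```

View pics/wrist2b.png

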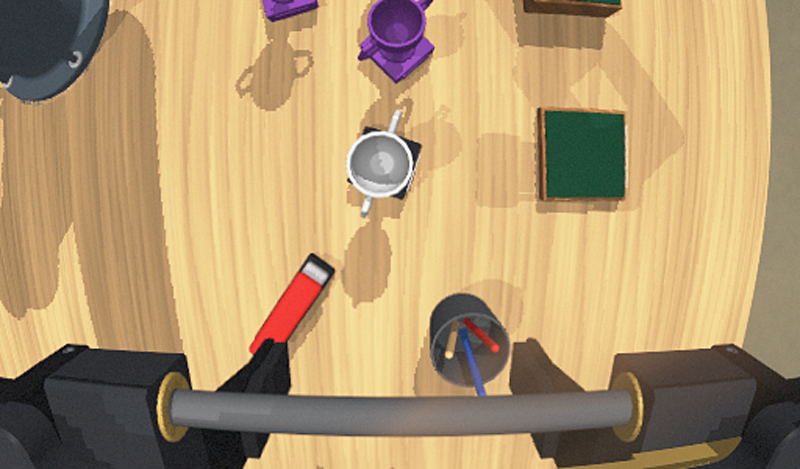

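```bash
python3 - <<'E'
from h import *
im=cv2.imread("pics/wrist2.png");c=np.load("pics/wrist2.png.npz")
print("rim ctr",onz(c,(243.2,104.3),.132,True))
a,b=onz(c,(254.4,71),.115,True),onz(c,(233.3,137.5),.115,True);print(a,b,(a+b)/2,np.linalg.norm(a-b),np.degrees(np.arctan2(*(a-b)[1::-1])))
h,s,v=hsv(im); m=(s<60)&(v>95);  m[:65]=0;m[145:]=0;m[:,:218]=0;m[:,272:]=0
n,l,st,ct=cv2.connectedComponentsWithStats(m.astype(np.uint8));i=1+np.argmax(st[1:,4]);print(st[i])
m=l==i
ys,xs=np.nonzero(m);P=np.array([onz(c,p,.12,True)[:2] for p in zip(xs,ys)])*1000
ev,V=np.linalg.eigh(np.cov(P.T));print(P.mean(0),np.degrees(np.arctan2(V[1,1],V[0,1])),cv2.minAreaRect(P.astype(np.float32)))
for m,s,ct in comps(green(im),800): print(s,rect(c,m,.02,True),rect(c,m,.045,True))
# block black bottom check
for m,s,ct in comps((v<60),60): print("dark",s,ct) if s[1]<150 and 210<ct[0]<275 else 0
E
```

```text
rim ctr [ 0.44167514 -0.22161445  0.132     ]
[ 0.45503667 -0.17947331  0.115     ] [ 0.42806638 -0.26421046  0.115     ] [ 0.44155153 -0.22184189  0.115     ] 0.08892569759898558 72.34467587847537
[ 221   70   48   69 1621]
[ 441.06866873 -222.03883665] 71.01523648021647 ((440.8493347167969, -221.36746215820312), (70.06724548339844, 60.649112701416016), 30.680320739746094)
[ 349   71   50   55 2625] (array([ 653.8, -205.8]), array([90.1, 89.8]), 3.1) (array([ 643.3, -206.4]), array([85.3, 85. ]), 3.1)
```

Call:
{"name": "play_rows", "arguments": {"steps": [1,0.8,-0.18,0,0,1,0.8,-0.18,0,0,1,0.78,-0.18,0,0,1,0,0,0,0.785,1,0,0,0.9,0.785,1,0,0,0.9,0.785,1,0,0,0.9,0.785,1,0,0,0,0,1,0,0,0,0,1,0,0,0,0]}}

```text
time: 3.35
position: [0.4419, -0.2233, 0.2111]
tool_rot: [0.809, 0.588, 0.0, 0.001]
ft_force: [0.4, 0.0, 0.0]
grip_width: 0.0867
grip_force: 0.0
```

```bash
cat >> h.py <<'E'
def to(x,y,yaw=None,z=None):
    "remaining tool-axis shift in row units, yaw = wanted world angle of tool y (deg)"
    from scipy.spatial.transform import Rotation as R
    o=robot.get_obs();M=R.from_quat(o["tool_rot"]).as_matrix();p=o["position"]
    a=np.degrees(np.arctan2(M[1,1],M[0,1])); d=np.r_[x-p[0],y-p[1],(z if z else p[2])-p[2]]
    print("tcp",p.round(4),"yaw",a.round(2),"t",o["time"],"ft",o["ft_force"].round(1)); print("tool shift/0.03",(M.T@d/.03).round(2))
    if yaw is not None: print("twist/0.1",(((a-yaw+90)%180-90)*np.pi/18).round(2))
E
python3 -c "
from h import *
to(.4415,-.2217,-18,.1)"
```

```text
tcp [ 0.4419 -0.2233  0.2111] yaw -17.91 t 3.35 ft [0.4 0.  0. ]
tool shift/0.03 [ 0.05 -0.04  3.7 ]
twist/0.1 0.02
```

Call:
{"name": "play_rows", "arguments": {"steps": [1,0.05,-0.04,0.74,0,1,0,0,0.74,0,1,0,0,0.74,0,1,0,0,0.74,0,1,0,0,0.74,0,1,0,0,0,0,-1,0,0,0,0,-1,0,0,0,0,-1,0,0,0,0,-1,0,0,0,0], "grip_force": 25}}

```text
time: 4.35
position: [0.4407, -0.2212, 0.0997]
tool_rot: [0.809, 0.588, 0.0, 0.001]
ft_force: [0.4, -0.5, 0.4]
grip_width: 0.0628
grip_force: 0.0
```

Call:
{"name": "play_rows", "arguments": {"steps": [-1,0,0,0,0,-1,0,0,0,0,-1,0,0,0,0,-1,0,0,0,0,-1,0,0,-0.2,0,-1,0,0,-0.5,0,-1,0,0,-0.6,0,-1,0,0,-0.6,0,-1,0,0,-0.6,0,-1,0,0,-0.5,0]}}

```text
time: 5.35
position: [0.4403, -0.2209, 0.19]
tool_rot: [0.809, 0.588, 0.0, 0.001]
ft_force: [-0.3, -0.4, 0.0]
grip_width: 0.0003
grip_force: 0.0
```

```bash
python3 -c "
from h import *
to(.6346,-.2,4.8,.19)
o=robot.get_obs();print(o['grip_width'],o['grip_force'])"
```

```text
tcp [ 0.4403 -0.2209  0.19  ] yaw -17.99 t 5.35 ft [-0.3 -0.4  0. ]
tool shift/0.03 [2.66 5.95 0.01]
twist/0.1 -3.98
0.00027737068943452237 0.0
```

```bash
python3 - <<'E'
from h import *
ims=[snap("wrist","w3.png")[0][:300,100:420],snap("scene","s3.png")[0][140:330,150:350],snap("side","d3.png")[0][100:250,220:380]]
f=lambda i,h:cv2.resize(i,(int(h*i.shape[1]/i.shape[0]),h),interpolation=cv2.INTER_CUBIC)
cv2.imwrite("pics/c3.png",np.hstack([f(i,250) for i in ims])[:,:800])
E
```

```text
(no output)
```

View pics/c3.png

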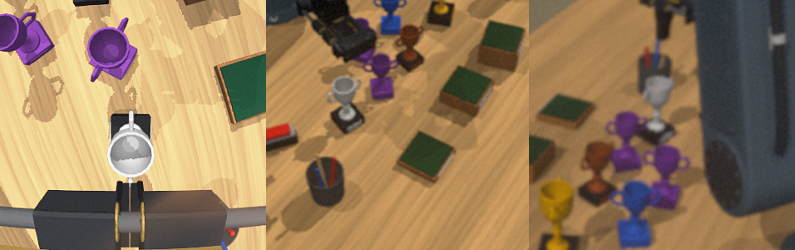

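```bash
python3 - <<'E'
from h import *
im=cv2.imread("pics/w3.png");c=np.load("pics/w3.png.npz")
R,_=cv2.Rodrigues(c["rvec"]);print(R.round(3),ray(c,(0,0))[0],np.linalg.norm(c['rvec']))
print("rim",onz(c,(100+130/.833,155/.833),.132,True))
h,s,v=hsv(im)
for nm in("s3","d3"):
    i2=cv2.imread(f"pics/{nm}.png");c2=np.load(f"pics/{nm}.png.npz")
    uv={"s3":(150+343*0+ (343-266)*200/263,140+85*190/250),"d3":(220+(658-529)*160/266,100+85*150/250)}[nm]
    print(nm,uv,onz(c2,uv,.125))
im=cv2.imread("pics/wrist2.png");c=np.load("pics/wrist2.png.npz")
R,_=cv2.Rodrigues(c["rvec"]);print(R.round(3),ray(c,(0,0))[0])
# old views
print("side1",onz(np.load("pics/side1.png.npz"),(297,153),.115))
E
```

```text
[[ 0.951 -0.31   0.001]
 [-0.298 -0.911  0.285]
 [-0.087 -0.271 -0.959]] [ 0.46312183 -0.14818296  0.39210575] 2.856224346022998
rim [ 0.43976207 -0.221934    0.132     ]
s3 (208.5551330798479, 204.6) [ 0.43938084 -0.21773279  0.125     ]
d3 (297.593984962406, 151.0) [ 0.44343162 -0.22253469  0.125     ]
[[ 1.     0.     0.   ]
 [ 0.    -0.959  0.284]
 [ 0.    -0.284 -0.959]] [ 0.45657877 -0.21679694  0.49270797]
side1 [ 0.44620646 -0.22524581  0.115     ]
```

Call:
{"name": "play_rows", "arguments": {"steps": [1,0,0,0,0,1,0,0,0,0,1,0,0,0,0,1,0,0,0,0,1,0,0,0,0,1,0,0,0,0,1,0,0,0,0,1,0,0,0,0,1,0,0,0,0,1,0,0,0,0], "grip_force": 40}}

```text
time: 6.5
position: [0.4401, -0.2208, 0.1887]
tool_rot: [0.809, 0.588, -0.0, 0.0]
ft_force: [0.7, 0.1, -0.9]
grip_width: 0.0724
grip_force: 0.0
```

```bash
python3 -c "
from h import *
to(.440,-.2217,-18,.1); print(robot.get_obs()['grip_width'])"
```

```text
tcp [ 0.4401 -0.2208  0.1887] yaw -17.99 t 6.5 ft [ 0.7  0.1 -0.9]
tool shift/0.03 [-0.03  0.01  2.96]
twist/0.1 0.0
0.0723854047782937
```

Call:
{"name": "play_rows", "arguments": {"steps": [1,0,0,0,0,1,0,0,0,0,1,0,0,0.6,0,1,0,0,0.6,0,1,0,0,0.6,0,1,0,0,0.6,0,1,0,0,0.6,0,1,0,0,0.1,0,1,0,0,0,0,-1,0,0,0,0]}}

```text
time: 7.5
position: [0.4407, -0.2212, 0.0963]
tool_rot: [0.809, 0.588, 0.0, 0.001]
ft_force: [1.0, -0.7, 0.9]
grip_width: 0.0836
grip_force: 0.0
```

Call:
{"name": "play_rows", "arguments": {"steps": [-1,0,0,0,0,-1,0,0,0,0,-1,0,0,0,0,-1,0,0,0,0,-1,0,0,0,0,-1,0,0,0,0,-1,0,0,0,0,-1,0,0,0,0,-1,0,0,0,0,-1,0,0,0,0]}}

```text
time: 8.5
position: [0.4401, -0.2208, 0.0956]
tool_rot: [0.809, 0.588, -0.0, -0.0]
ft_force: [0.5, 0.2, -0.1]
grip_width: 0.0074
grip_force: 0.0
```

```bash
python3 - <<'E'
from h import *
ims=[snap("wrist","w4.png")[0][:300,100:420],snap("scene","s4.png")[0][140:330,150:350],snap("side","d4.png")[0][100:250,220:380]]
f=lambda i,h:cv2.resize(i,(int(h*i.shape[1]/i.shape[0]),h),interpolation=cv2.INTER_CUBIC)
cv2.imwrite("pics/c4.png",np.hstack([f(i,250) for i in ims])[:,:800])
E
```

```text
(no output)
```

View pics/c4.png

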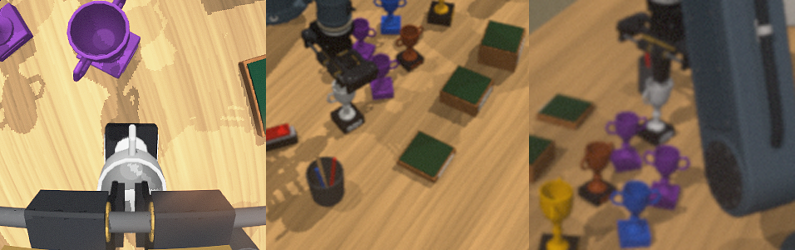

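```bash
python3 - <<'E'
import cv2,numpy as np
a=cv2.imread("pics/w4.png")[130:310,190:320];b=cv2.imread("pics/d4.png")[95:195,260:332];c=cv2.imread("pics/s4.png")[150:250,170:242]
f=lambda i:cv2.resize(i,(266,int(266*i.shape[0]/i.shape[1])),interpolation=cv2.INTER_CUBIC)[:368]
cv2.imwrite("pics/c5.png",np.hstack([f(a),f(b),f(c)]))
E
```

```text
(no output)
```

View pics/c5.png

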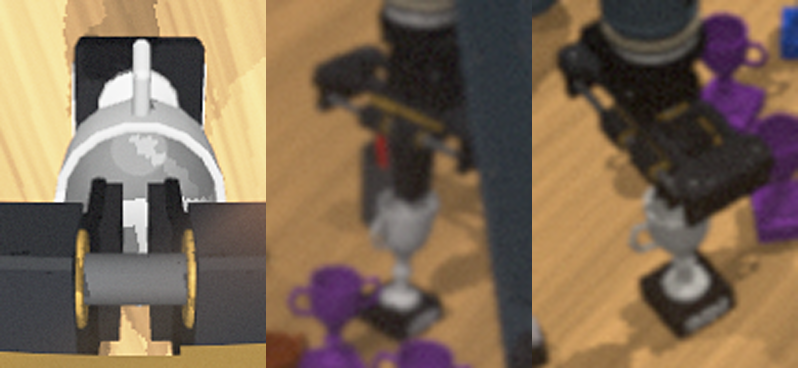

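```bash
python3 - <<'E'
from h import *
from scipy.spatial.transform import Rotation as Ro
o=robot.get_obs();M=Ro.from_quat(o["tool_rot"]).as_matrix();p=o["position"];print(p,o["grip_width"],o["q"].round(3))
c=np.load("pics/w4.png.npz")
for uv in((236,218),(247,221),(251,221),(276,218)):
    e,d=ray(c,uv,True);e=M.T@(e-p);d=M.T@d
    for xo in(0.0095,-.0095): print(uv,"tool",((e+d*(xo-e[0])/d[0])*1000).round(1),end=" ")
    print()
# rim height: near/far rim points, wrist w4 : rim top edge of far rim ; check with two views of rim center
def tri(A,B):
    (a,u),(b,v)=A,B;u=u/np.linalg.norm(u);v=v/np.linalg.norm(v)
    s=np.linalg.lstsq(np.c_[u,-v],b-a,rcond=None)[0];return a+u*s[0],b+v*s[1]
w=np.load("pics/w3.png.npz");w2=np.load("pics/wrist2.png.npz");s=np.load("pics/s3.png.npz");d=np.load("pics/d3.png.npz")
print(tri(ray(w,(256,186),True),ray(w2,(243.2,104.3),True)))
print(tri(ray(w,(256,186),True),ray(d,(297.6,148))))
for nm in("s3","d3"):
    im=cv2.imread(f"pics/{nm}.png")
E
```

```text
[ 0.44009299 -0.22077717  0.09564319] 0.001511838169209932 [-0.692  0.487  1.846 -0.     0.809 -0.378]
(236, 218) tool [  9.5 -12.  -42.8] (236, 218) tool [ -9.5 -15.3   2.7] 
(247, 221) tool [  9.5  -5.5 -47.1] (247, 221) tool [-9.5 -6.9 -3. ] 
(251, 221) tool [  9.5  -3.2 -47.1] (251, 221) tool [-9.5 -4.  -3. ] 
(276, 218) tool [  9.5  11.2 -42.9] (276, 218) tool [-9.5 14.6  2.5] 
(array([ 0.4399182 , -0.22125587,  0.134094  ]), array([ 0.4417587 , -0.22158743,  0.13402239]))
(array([ 0.44039769, -0.21974586,  0.13942566]), array([ 0.44256204, -0.21855038,  0.13889244]))
```

```bash
python3 - <<'E'
from h import *
def pj(fn,P): 
    c=np.load(f"pics/{fn}.png.npz"); return cv2.projectPoints(np.array([P],float),c["rvec"],c["tvec"],c["mtx"],None)[0].ravel().round(1)
p=[.6244,0,.1819]
for dz in(0,.02,.04,.06):
  for dy in(-.02,0,.02):
    print(dz,dy,[pj("side0",[.6244+s,dy,.1819+dz]) .tolist() for s in(-.05,.05)],[pj("scene0",[.6244+s,dy,.1819+dz]).tolist() for s in(-.05,.05)])
ims=[cv2.imread("pics/side0.png")[85:155,170:260],cv2.imread("pics/scene0.png")[90:170,250:352]]
f=lambda i:cv2.resize(i,(400,311),interpolation=cv2.INTER_CUBIC)
cv2.imwrite("pics/c6.png",np.hstack([f(i) for i in ims]))
E
```

```text
0 -0.02 [[233.9, 153.3], [207.3, 145.8]] [[283.6, 170.1], [312.6, 183.8]]
0 0 [[230.6, 156.2], [203.8, 148.5]] [[287.2, 166.2], [316.1, 179.7]]
0 0.02 [[227.2, 159.1], [200.2, 151.3]] [[290.7, 162.3], [319.4, 175.7]]
0.02 -0.02 [[233.7, 147.7], [206.9, 140.3]] [[283.9, 165.3], [313.2, 179.1]]
0.02 0 [[230.4, 150.5], [203.3, 143.0]] [[287.5, 161.4], [316.6, 175.0]]
0.02 0.02 [[227.0, 153.4], [199.7, 145.7]] [[291.0, 157.6], [320.0, 170.9]]
0.04 -0.02 [[233.6, 142.0], [206.4, 134.7]] [[284.1, 160.5], [313.8, 174.3]]
0.04 0 [[230.2, 144.8], [202.9, 137.3]] [[287.8, 156.6], [317.2, 170.2]]
0.04 0.02 [[226.7, 147.6], [199.2, 140.0]] [[291.3, 152.7], [320.7, 166.1]]
0.06 -0.02 [[233.4, 136.2], [206.0, 129.0]] [[284.4, 155.5], [314.3, 169.4]]
0.06 0 [[229.9, 138.9], [202.4, 131.5]] [[288.1, 151.6], [317.9, 165.2]]
0.06 0.02 [[226.4, 141.7], [198.7, 134.2]] [[291.7, 147.8], [321.3, 161.2]]
```

View pics/c6.png

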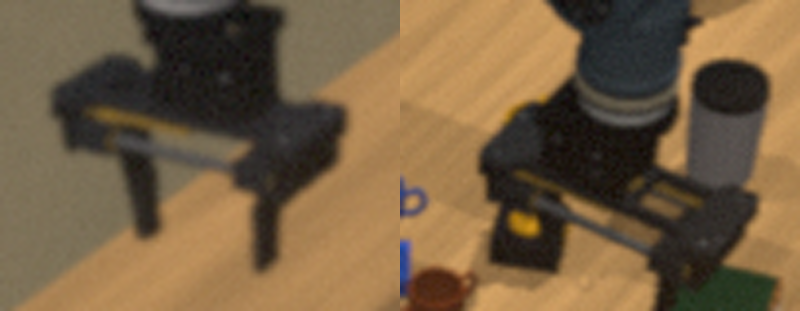

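Call:
{"name": "play_rows", "arguments": {"steps": [1,0,0,0,0,1,0,0,0,0,1,0,0,0,0,1,0,0,0,0,1,0,0,0,0,1,0,0,0,0,1,0,0,0,0,1,0,0,0,0,1,0,0,0,0,1,0,0,0,0]}}

```text
time: 9.65
position: [0.4401, -0.2208, 0.0956]
tool_rot: [0.809, 0.588, 0.0, 0.0]
ft_force: [-0.3, -0.7, 0.5]
grip_width: 0.0736
grip_force: 0.0
```

Call:
{"name": "play_rows", "arguments": {"steps": [1,0,0,0,0,1,0,0,0,0,1,0,0,0.3,0,1,0,0,0.3,0,1,0,0,0.3,0,1,0,0,0.3,0,-1,0,0,0,0,-1,0,0,0,0,-1,0,0,0,0,-1,0,0,0,0], "grip_force": 25}}

```text
time: 10.65
position: [0.4404, -0.221, 0.06]
tool_rot: [0.809, 0.588, 0.0, 0.0]
ft_force: [-0.3, -0.0, -0.8]
grip_width: 0.0629
grip_force: 0.0
```

Call:
{"name": "play_rows", "arguments": {"steps": [-1,0,0,0,0,-1,0,0,0,0,-1,0,0,0,0,-1,0,0,0,0,-1,0,0,0,0,-1,0,0,0,0,-1,0,0,0,0,-1,0,0,-0.1,0,-1,0,0,-0.1,0,-1,0,0,-0.1,0]}}

```text
time: 11.65
position: [0.4391, -0.22, 0.0682]
tool_rot: [0.809, 0.588, -0.0, -0.001]
ft_force: [0.2, 0.3, -2.6]
grip_width: 0.0505
grip_force: 25.0
```

Call:
{"name": "play_rows", "arguments": {"steps": [-1,0,0,-0.4,0,-1,0,0,-0.8,0,-1,0,0,-0.8,0,-1,0,0,-0.6,0,-1,0.2,0.4,0,0,-1,0.38,0.85,0,0,-1,0.38,0.85,0,0,-1,0.38,0.85,0,0,-1,0.38,0.85,0,0,-1,0.38,0.85,0,0]}}

```text
time: 12.65
position: [0.593, -0.2028, 0.1447]
tool_rot: [0.809, 0.588, -0.001, -0.001]
ft_force: [0.3, -0.4, -2.9]
grip_width: 0.0507
grip_force: 25.0
```

```bash
python3 -c "
from h import *
to(.6346,.0026,4.8,.15)
print(robot.get_obs()['grip_width'])"
```

```text
tcp [ 0.593  -0.2028  0.1447] yaw -17.98 t 12.65 ft [ 0.3 -0.4 -2.9]
tool shift/0.03 [ 6.94 -0.8  -0.17]
twist/0.1 -3.98
0.05071510177297095
```

Call:
{"name": "play_rows", "arguments": {"steps": [-1,0.5,-0.06,0,0,-1,0.9,-0.1,0,0,-1,0.9,-0.1,0,0,-1,0.9,-0.1,0,0,-1,0.9,-0.1,0,0,-1,0.9,-0.1,0,0,-1,0.9,-0.1,0,0,-1,0.6,-0.1,0,0,-1,0.4,-0.1,0,0,-1,0,0,0,-0.5]}}

```text
time: 13.65
position: [0.6309, 0.0029, 0.1458]
tool_rot: [0.793, 0.609, -0.001, -0.001]
ft_force: [-0.5, -0.2, -3.2]
grip_width: 0.0509
grip_force: 25.0
```

Call:
{"name": "play_rows", "arguments": {"steps": [-1,0,0,0,-0.7,-1,0,0,0,-0.7,-1,0,0,0,-0.7,-1,0,0,0,-0.7,-1,0,0,0,-0.7,-1,0,0,0,0,-1,0,0,0,0,-1,0,0,0,0,-1,0,0,0,0,-1,0,0,0,0]}}

```text
time: 14.65
position: [0.6316, 0.0009, 0.1466]
tool_rot: [0.676, 0.737, -0.0, 0.0]
ft_force: [-0.4, 0.6, -3.8]
grip_width: 0.0504
grip_force: 25.0
```

```bash
python3 -c "
from h import *
to(.6346,.0026,4.8,.105)
im,c=snap('wrist','w7.png');h,s,v=hsv(im)
cv2.imwrite('pics/w7b.png',cv2.resize(im[60:300,100:420],(800,600),interpolation=cv2.INTER_CUBIC))
# high plinth in view?
for m,s,ct in comps(green(im),500): print(s,rect(c,m,.07,True))
"
```

```text
tcp [0.6316 0.0009 0.1466] yaw 4.91 t 14.65 ft [-0.4  0.6 -3.8]
tool shift/0.03 [0.05 0.1  1.39]
twist/0.1 0.02
[ 229    0  105   56 4692] (array([641.6, 156.4]), array([91.5, 57. ]), 14.6)
[ 216  130   89   83 2664] (array([633.4,   9. ]), array([83.3, 82.7]), 4.3)
```

View pics/w7b.png

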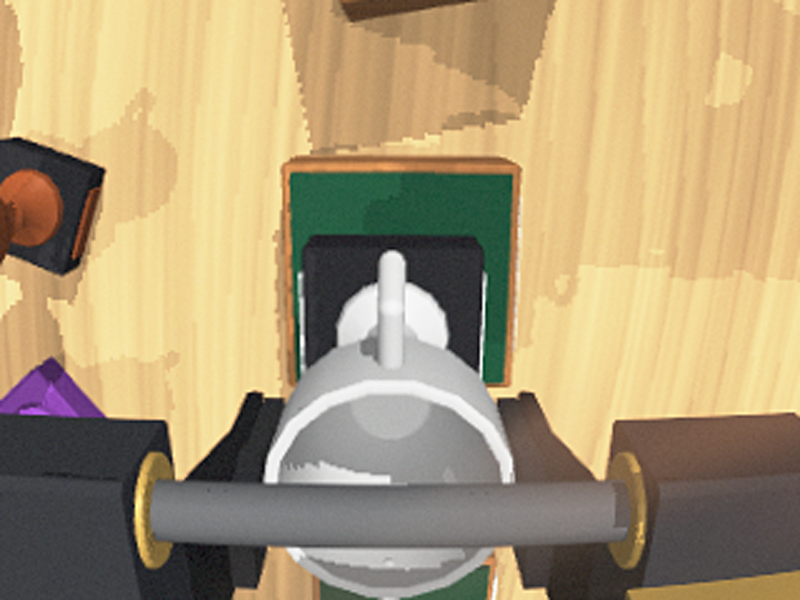

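Call:
{"name": "play_rows", "arguments": {"steps": [-1,0.05,0.1,0.2,0,-1,0,0,0.25,0,-1,0,0,0.25,0,-1,0,0,0.25,0,-1,0,0,0.2,0,-1,0,0,0.1,0,-1,0,0,0.04,0,-1,0,0,0.03,0,-1,0,0,0,0,-1,0,0,0,0]}}

```text
time: 15.7
position: [0.6347, 0.0026, 0.1074]
tool_rot: [0.676, 0.737, 0.0, 0.0]
ft_force: [0.4, 1.1, -3.1]
grip_width: 0.0504
grip_force: 25.0
```

Creep down until the force changes.

Call:
{"name": "play_rows", "arguments": {"steps": [-1,0,0,0.03,0,-1,0,0,0.03,0,-1,0,0,0,0,-1,0,0,0,0,-1,0,0,0,0,-1,0,0,0,0,-1,0,0,0,0,-1,0,0,0,0,-1,0,0,0,0,-1,0,0,0,0]}}

```text
time: 16.7
position: [0.6345, 0.0027, 0.1052]
tool_rot: [0.676, 0.737, -0.0, 0.0]
ft_force: [0.1, 0.2, -3.2]
grip_width: 0.0503
grip_force: 25.0
```

Call:
{"name": "play_rows", "arguments": {"steps": [-1,0,0,0.03,0,-1,0,0,0.03,0,-1,0,0,0.03,0,-1,0,0,0,0,-1,0,0,0,0,-1,0,0,0,0,-1,0,0,0,0,-1,0,0,0,0,-1,0,0,0,0,-1,0,0,0,0]}}

```text
time: 17.7
position: [0.6348, 0.0027, 0.1049]
tool_rot: [0.676, 0.737, 0.0, 0.001]
ft_force: [-2.1, -0.1, 9.2]
grip_width: 0.0506
grip_force: 24.9
```

Call:
{"name": "play_rows", "arguments": {"steps": [-1,0,0,-0.03,0,0.5,0,0,0,0,0.5,0,0,0,0,0.5,0,0,0,0,0.5,0,0,0,0,1,0,0,0,0,1,0,0,0,0,1,0,0,0,0,1,0,0,0,0,1,0,0,0,0]}}

```text
time: 18.7
position: [0.6345, 0.0027, 0.1034]
tool_rot: [0.676, 0.737, 0.0, 0.0]
ft_force: [0.3, 0.1, -0.0]
grip_width: 0.0861
grip_force: 0.0
```

Call:
{"name": "play_rows", "arguments": {"steps": [1,0,0,-0.6,0,1,0,0,-0.95,0,1,0,0,-0.95,0,1,0,0,-0.95,0,1,0.6,-0.8,-0.6,0,1,0.6,-0.8,-0.6,0,1,0.6,-0.8,-0.6,0,1,0.6,-0.8,-0.6,0,1,0.6,-0.8,-0.6,0,1,0,0,0,0]}}

```text
time: 19.7
position: [0.5053, 0.0839, 0.2998]
tool_rot: [0.675, 0.738, 0.001, 0.001]
ft_force: [1.0, -0.4, 0.2]
grip_width: 0.0869
grip_force: 0.0
```

```bash
python3 - <<'E'
from h import *
im,c=cup(gold,.14,"w8.png")
cv2.imwrite("pics/w8b.png",cv2.resize(im[:300],(800,469),interpolation=cv2.INTER_CUBIC))
for m,s,ct in comps(green(im),800): print(s,rect(c,m,.07,True))
E
```

```text
cam [0.497 0.16  0.502] tcp [0.5068 0.0829 0.2986] [0.6754 0.7374 0.0011 0.0014]
[ 316   71   65   66 3404] (array([636.4, 173. ]), array([90.9, 90.7]), 15.3)
```

View pics/w8b.png

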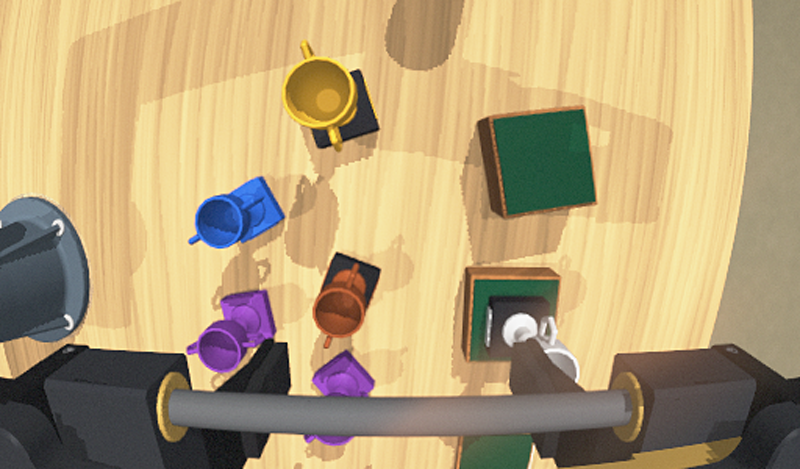

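```bash
python3 - <<'E'
from h import *
im=cv2.imread("pics/w8.png");c=np.load("pics/w8.png.npz");h,s,v=hsv(im)
def an(m,box,H,tips,ht):
    x0,y0,x1,y1=box;k=np.zeros_like(m);k[y0:y1,x0:x1]=m[y0:y1,x0:x1]
    n,l,st,ct=cv2.connectedComponentsWithStats(k.astype(np.uint8));i=1+np.argmax(st[1:,4])
    ys,xs=np.nonzero(l==i);P=np.array([onz(c,p,H,True)[:2] for p in zip(xs,ys)])*1000
    ev,V=np.linalg.eigh(np.cov(P.T));print(st[i],P.mean(0).round(1),np.degrees(np.arctan2(V[1,1],V[0,1])).round(1))
    a,b=[onz(c,np.array(t)*.64,ht,True) for t in tips];print(((a+b)/2).round(4),np.linalg.norm(a-b),np.degrees(np.arctan2(*(a-b)[1::-1]))%180)
print(im[59,204],h[59,204],s[59,204],v[59,204])
an((s>175)&(h>18)&(h<34),(170,20,250,100),.135,[(304,41),(337,150)],.13); print("rim",onz(c,(204.8,59.5),.152,True))
an((s>150)&(h<14),(190,160,250,230),.1,[(355,265),(327,346)],.09); print("rim",onz(c,(217.6,199),.112,True))
to(.46,.185)
E
```

```text
[ 51 149 198] 20 189 198
[ 181   26   48   71 1846] [431.5 205.8] 122.0
[0.4308 0.2061 0.13  ] 0.09516572977582982 111.22508387423792
rim [0.43458614 0.20438218 0.152     ]
[ 200  169   34   54 1147] [455.8  22.7] 73.5
[0.4547 0.0178 0.09  ] 0.08579455134084564 74.68878441062735
rim [0.45679461 0.02143801 0.112     ]
tcp [0.5068 0.0829 0.2986] yaw 5.03 t 19.75 ft [-0.4  0.3 -0.8]
tool shift/0.03 [ 3.53 -1.26 -0.01]
```

Call:
{"name": "play_rows", "arguments": {"steps": [1,0.7,-0.5,0.3,0,1,0.7,-0.5,0.3,0,1,0.65,-0.55,0.3,0,1,0,0,0.2,-0.9,1,0,0,0.2,-0.9,1,0,0,0,-0.9,1,0,0,0,0,1,0,0,0,0,1,0,0,0,0,1,0,0,0,0]}}

```text
time: 20.75
position: [0.4559, 0.1392, 0.2579]
tool_rot: [0.571, 0.821, 0.0, 0.0]
ft_force: [0.6, -0.1, 0.3]
grip_width: 0.0872
grip_force: 0.0
```

```bash
python3 - <<'E'
from h import *
im,c=snap("wrist","w9.png");h,s,v=hsv(im)
m=((s>150)&(h>17)&(h<34));m[250:]=0
# drop wood: keep strongly saturated, largest comp
m=cv2.morphologyEx(m.astype(np.uint8),cv2.MORPH_OPEN,np.ones((2,2)))
n,l,st,ct=cv2.connectedComponentsWithStats(m);i=1+np.argmax(st[1:,4]);print(st[i],ct[i])
ys,xs=np.nonzero(l==i)
for H in(.135,.152):
    P=np.array([onz(c,p,H,True)[:2] for p in zip(xs,ys)])*1000;ev,V=np.linalg.eigh(np.cov(P.T))
    print(P.mean(0),np.degrees(np.arctan2(V[1,1],V[0,1]))%180,cv2.minAreaRect(P.astype(np.float32)))
to(.433,.205,21)
x0,y0,w,hh=st[i][:4];print(x0,y0)
cv2.imwrite("pics/w9b.png",cv2.resize(im[max(y0-20,0):y0+hh+30,x0-30:x0+w+60],None,fx=4,fy=4,interpolation=cv2.INTER_CUBIC)[:600,:800])
E
```

```text
[ 232   63   54   87 2408] [258.60340532 106.70556478]
[433.0571363  205.11205843] 111.32937949276284 ((432.7904052734375, 205.63710021972656), (76.4789810180664, 59.420692443847656), 74.81612396240234)
[432.77922985 205.40236128] 111.32937949276283 ((432.52642822265625, 205.8999481201172), (72.47877502441406, 56.31266403198242), 74.81615447998047)
tcp [0.4558 0.1392 0.2579] yaw 20.35 t 20.8 ft [-0.3  0.1 -0.2]
tool shift/0.03 [ 2.32  0.05 -0.  ]
twist/0.1 -0.11
232 63
```

View pics/w9b.png

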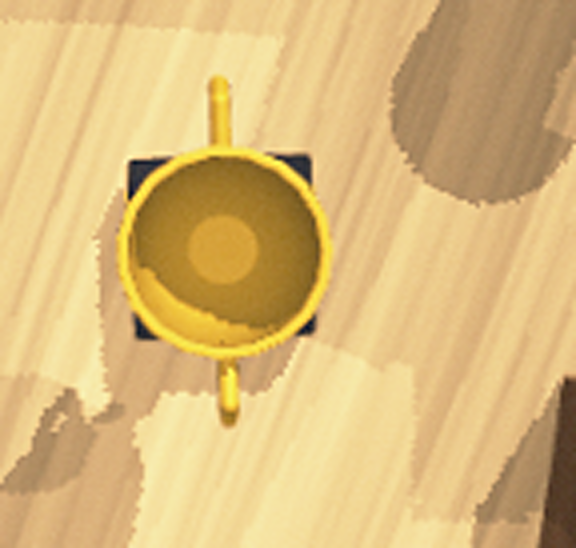

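Call:
{"name": "play_rows", "arguments": {"steps": [1,0.78,0.02,0.5,-0.17,1,0.78,0.02,0.5,0,1,0.77,0.01,0.5,0,1,0,0,0,0,1,0,0,0.4,0,1,0,0,0.6,0,1,0,0,0.6,0,1,0,0,0,0,1,0,0,0,0,1,0,0,0,0], "grip_force": 30}}

```text
time: 21.8
position: [0.4331, 0.205, 0.166]
tool_rot: [0.564, 0.826, 0.001, 0.001]
ft_force: [0.7, -0.9, -0.2]
grip_width: 0.0869
grip_force: 0.0
```

```bash
python3 -c "
from h import *
to(.433,.2053,21.3,.078)"
```

```text
tcp [0.4331 0.205  0.166 ] yaw 21.35 t 21.8 ft [ 0.7 -0.9 -0.2]
tool shift/0.03 [ 0.01 -0.    2.93]
twist/0.1 0.01
```

Call:
{"name": "play_rows", "arguments": {"steps": [1,0,0,0.7,0,1,0,0,0.8,0,1,0,0,0.8,0,1,0,0,0.63,0,1,0,0,0,0,-1,0,0,0,0,-1,0,0,0,0,-1,0,0,0,0,-1,0,0,0,0,-1,0,0,0,0]}}

```text
time: 22.8
position: [0.4326, 0.2053, 0.0777]
tool_rot: [0.564, 0.826, 0.001, 0.001]
ft_force: [0.5, 1.0, 2.0]
grip_width: 0.0553
grip_force: 0.9
```

Call:
{"name": "play_rows", "arguments": {"steps": [-1,0,0,0,0,-1,0,0,0,0,-1,0,0,0,0,-1,0,0,0,0,-1,0,0,0,0,-1,0,0,0,0,-1,0,0,-0.1,0,-1,0,0,-0.3,0,-1,0,0,-0.5,0,-1,0,0,-0.5,0]}}

```text
time: 23.8
position: [0.4303, 0.2047, 0.1189]
tool_rot: [0.564, 0.826, -0.001, -0.001]
ft_force: [0.4, 0.5, -4.7]
grip_width: 0.054
grip_force: 30.0
```

```bash
python3 -c "
from h import *
to(.6364,.173,15.3,.185);print(robot.get_obs()['grip_width'],robot.get_obs()['grip_force'])
im,c=snap('side','d10.png')
for f,ct in(('d10',(167,260)),): print(onz(np.load('pics/d10.png.npz'),(167,258),.116))"
```

```text
tcp [0.4303 0.2047 0.1189] yaw 21.37 t 23.8 ft [ 0.4  0.5 -4.7]
tool shift/0.03 [-3.49  6.   -2.23]
twist/0.1 1.06
0.0540382011006238 29.952595361800718
[0.51573196 0.40119694 0.116     ]
```

Call:
{"name": "play_rows", "arguments": {"steps": [-1,0,0,-0.7,0,-1,0,0,-0.8,0,-1,0,0,-0.7,0,-1,-0.3,0.5,0,0,-1,-0.5,0.85,0,0,-1,-0.5,0.85,0,0,-1,-0.5,0.85,0,0,-1,-0.5,0.85,0,0,-1,-0.5,0.85,0,0,-1,-0.4,0.75,0,0]}}

```text
time: 24.85
position: [0.6207, 0.175, 0.1834]
tool_rot: [0.564, 0.826, -0.001, -0.001]
ft_force: [0.5, -0.2, -5.0]
grip_width: 0.0544
grip_force: 30.0
```

Call:
{"name": "play_rows", "arguments": {"steps": [-1,-0.29,0.5,0,0,-1,0,0,0,0.35,-1,0,0,0,0.35,-1,0,0,0,0.35,-1,0,0,0,0,-1,0,0,0,0,-1,0,0,0,0,-1,0,0,0,0,-1,0,0,0,0,-1,0,0,0,0]}}

```text
time: 25.85
position: [0.6376, 0.1732, 0.1851]
tool_rot: [0.606, 0.795, -0.0, 0.0]
ft_force: [0.6, -0.2, -5.0]
grip_width: 0.0541
grip_force: 30.0
```

```bash
python3 -c "
from h import *
to(.6364,.173,15.3,.148)
im,c=snap('wrist','w11.png')
for m,s,ct in comps(green(im),300): print(s,rect(c,m,.07,True))"
```

```text
tcp [0.6376 0.1732 0.1851] yaw 15.36 t 25.85 ft [ 0.6 -0.2 -5. ]
tool shift/0.03 [ 0.01 -0.04  1.24]
twist/0.1 0.01
[ 214  129   85   33 1538] (array([628.9, 200.9]), array([90.5, 34.8]), 16.0)
```

Call:
{"name": "play_rows", "arguments": {"steps": [-1,0.02,-0.04,0.15,0,-1,0,0,0.25,0,-1,0,0,0.25,0,-1,0,0,0.25,0,-1,0,0,0.15,0,-1,0,0,0.08,0,-1,0,0,0.04,0,-1,0,0,0,0,-1,0,0,0,0,-1,0,0,0,0]}}

```text
time: 26.9
position: [0.6366, 0.1735, 0.1504]
tool_rot: [0.606, 0.795, 0.0, 0.0]
ft_force: [-0.6, 0.3, -4.6]
grip_width: 0.0545
grip_force: 30.0
```

Call:
{"name": "play_rows", "arguments": {"steps": [-1,0,0,0.03,0,-1,0,0,0.03,0,-1,0,0,0.03,0,-1,0,0,0,0,-1,0,0,0,0,-1,0,0,0,0,-1,0,0,0,0,-1,0,0,0,0,-1,0,0,0,0,-1,0,0,0,0]}}

```text
time: 27.9
position: [0.6365, 0.1735, 0.1476]
tool_rot: [0.606, 0.795, 0.0, 0.0]
ft_force: [-0.9, -0.2, 1.4]
grip_width: 0.0544
grip_force: 29.9
```

Call:
{"name": "play_rows", "arguments": {"steps": [-1,0,0,0,0,0.5,0,0,0,0,0.5,0,0,0,0,0.5,0,0,0,0,0.5,0,0,0,0,1,0,0,0,0,1,0,0,0,0,1,0,0,0,0,1,0,0,0,0,1,0,0,0,0]}}

```text
time: 28.9
position: [0.6364, 0.1734, 0.1473]
tool_rot: [0.606, 0.795, 0.0, 0.0]
ft_force: [-0.6, 0.5, 0.1]
grip_width: 0.0864
grip_force: 0.0
```

Call:
{"name": "play_rows", "arguments": {"steps": [1,0,0,-0.6,0,1,0,0,-0.95,0,1,0,0,-0.95,0,1,0,0,-0.95,0,1,-0.7,-0.7,-0.5,0,1,-0.7,-0.7,0,0,1,-0.7,-0.7,0,0,1,-0.7,-0.7,0,0,1,-0.7,-0.7,0,0,1,-0.7,-0.7,0,0]}}

```text
time: 29.9
position: [0.5475, 0.0176, 0.2659]
tool_rot: [0.606, 0.795, 0.0, 0.0]
ft_force: [-0.3, -0.6, -1.3]
grip_width: 0.087
grip_force: 0.0
```

```bash
python3 -c "
from h import *
to(.463,-.05,-15,.26)"
```

```text
tcp [0.5475 0.0176 0.2659] yaw 15.37 t 29.9 ft [-0.3 -0.6 -1.3]
tool shift/0.03 [-1.43 -3.31  0.2 ]
twist/0.1 5.3
```

Call:
{"name": "play_rows", "arguments": {"steps": [1,-0.24,-0.84,0,0,1,-0.24,-0.84,0,0,1,-0.24,-0.84,0,0,1,-0.24,-0.84,0,0,1,-0.24,-0.84,0,0,1,0,0,0,1,1,0,0,0,1,1,0,0,0,1,1,0,0,0,1,1,0,0,0,1]}}

```text
time: 30.9
position: [0.4362, -0.0496, 0.266]
tool_rot: [0.786, 0.619, 0.0, 0.0]
ft_force: [0.3, 0.5, 0.3]
grip_width: 0.0872
grip_force: 0.0
```

Call:
{"name": "play_rows", "arguments": {"steps": [1,0,0,0,0.4,1,0,0,0,0,1,0,0,0,0,1,0,0,0,0,1,0,0,0,0,1,0,0,0,0,1,0,0,0,0,1,0,0,0,0,1,0,0,0,0,1,0,0,0,0]}}

```text
time: 31.9
position: [0.4362, -0.0495, 0.2657]
tool_rot: [0.796, 0.605, -0.0, -0.0]
ft_force: [1.1, 0.3, -0.1]
grip_width: 0.087
grip_force: 0.0
```

```bash
python3 - <<'E'
from h import *
im,c=snap("wrist","w12.png");h,s,v=hsv(im)
m=((s>150)&(h<14));m[250:]=0
m=cv2.morphologyEx(m.astype(np.uint8),cv2.MORPH_OPEN,np.ones((2,2)))
n,l,st,ct=cv2.connectedComponentsWithStats(m);i=1+np.argmax(st[1:,4]);print(st[i],ct[i])
ys,xs=np.nonzero(l==i)
P=np.array([onz(c,p,.1,True)[:2] for p in zip(xs,ys)])*1000;ev,V=np.linalg.eigh(np.cov(P.T))
print(P.mean(0),np.degrees(np.arctan2(V[1,1],V[0,1]))%180,cv2.minAreaRect(P.astype(np.float32)))
to(*P.mean(0)/1000,-16,.042)
x0,y0,w,hh=st[i][:4]
a=im[max(y0-20,0):y0+hh+20,x0-30:x0+w+30]; b=cv2.imread("pics/w11.png")
cv2.imwrite("pics/w12b.png",cv2.resize(a,None,fx=4,fy=4,interpolation=cv2.INTER_CUBIC)[:600,:800])
E
```

```text
[ 237   71   40   69 1305] [256.30727969 105.23448276]
[455.28513553  17.83140078] 72.47603220174969 ((455.5605773925781, 17.93600082397461), (70.13545989990234, 51.2657585144043), 37.84806823730469)
tcp [ 0.4363 -0.0495  0.2658] yaw -15.58 t 31.95 ft [-0.   0.5 -0.3]
tool shift/0.03 [2.33 0.01 7.46]
twist/0.1 0.07
```

View pics/w12b.png

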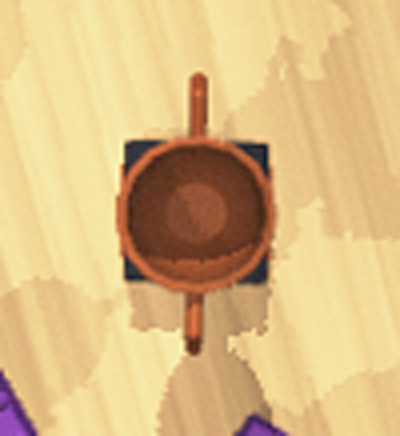

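Call:
{"name": "play_rows", "arguments": {"steps": [0.55,0.78,0.01,0.6,0.14,0.55,0.78,0,0.6,0,0.55,0.77,0,0.6,0,0.55,0,0,0.8,0,0.55,0,0,0.8,0,0.55,0,0,0.8,0,0.55,0,0,0,0,0.55,0,0,0,0,0.55,0,0,0,0,0.55,0,0,0,0], "grip_force": 25}}

```text
time: 32.95
position: [0.457, 0.0173, 0.141]
tool_rot: [0.801, 0.599, 0.001, 0.001]
ft_force: [-0.1, 0.1, -0.1]
grip_width: 0.0673
grip_force: 0.0
```

```bash
python3 -c "
from h import *
to(.4553,.018,-17,.039)"
```

```text
tcp [0.457  0.0173 0.141 ] yaw -16.39 t 32.95 ft [-0.1  0.1 -0.1]
tool shift/0.03 [ 0.01 -0.07  3.4 ]
twist/0.1 0.11
```

Call:
{"name": "play_rows", "arguments": {"steps": [0.55,0.01,-0.06,0.6,0.1,0.55,0,0,0.7,0,0.55,0,0,0.7,0,0.55,0,0,0.7,0,0.55,0,0,0.65,0,0.55,0,0,0,0,-1,0,0,0,0,-1,0,0,0,0,-1,0,0,0,0,-1,0,0,0,0]}}

```text
time: 33.95
position: [0.455, 0.0182, 0.0402]
tool_rot: [0.804, 0.595, 0.001, 0.001]
ft_force: [-0.5, -0.3, 3.7]
grip_width: 0.0465
grip_force: 25.0
```

Call:
{"name": "play_rows", "arguments": {"steps": [-1,0,0,0,0,-1,0,0,0,0,-1,0,0,0,0,-1,0,0,0,0,-1,0,0,-0.1,0,-1,0,0,-0.4,0,-1,0,0,-0.7,0,-1,0,0,-0.8,0,-1,0,0,-0.8,0,-1,0,0,-0.8,0]}}

```text
time: 34.95
position: [0.4532, 0.0186, 0.1478]
tool_rot: [0.804, 0.595, -0.001, -0.001]
ft_force: [-0.3, -1.2, -4.8]
grip_width: 0.0463
grip_force: 25.0
```

```bash
python3 -c "
from h import *
to(.654,-.2055,3.1,.19);to(.56,-.10);print(robot.get_obs()['grip_width'],robot.get_obs()['grip_force'])"
```

```text
tcp [0.4532 0.0186 0.1478] yaw -16.96 t 34.95 ft [-0.3 -1.2 -4.8]
tool shift/0.03 [-5.19  8.58 -1.42]
twist/0.1 -3.5
tcp [0.4532 0.0186 0.1478] yaw -16.96 t 34.95 ft [-0.3 -1.2 -4.8]
tool shift/0.03 [-2.74  4.56 -0.01]
0.046321996410638576 24.994874572182653
```

Call:
{"name": "play_rows", "arguments": {"steps": [-1,0,0,-0.8,0,-1,-0.3,0.5,-0.4,0,-1,-0.52,0.86,0,0,-1,-0.52,0.86,0,0,-1,-0.52,0.86,0,0,-1,-0.52,0.86,0,0,-1,-0.52,0.86,0,0,-1,-0.52,0.86,0,0,-1,-0.52,0.86,0,0,-1,-0.52,0.86,0,0]}}

```text
time: 35.95
position: [0.6265, -0.1746, 0.182]
tool_rot: [0.804, 0.595, -0.001, -0.001]
ft_force: [0.4, 1.0, -3.4]
grip_width: 0.0463
grip_force: 25.0
```

Call:
{"name": "play_rows", "arguments": {"steps": [-1,-0.5,0.8,0,0,-1,-0.2,0.4,0,-0.5,-1,0,0,0,-0.6,-1,0,0,0,-0.6,-1,0,0,0.3,-0.6,-1,0,0,0.5,-0.6,-1,0,0,0.5,-0.6,-1,0,0,0.5,0,-1,0,0,0,0,-1,0,0,0,0]}}

```text
time: 36.95
position: [0.6548, -0.2045, 0.1285]
tool_rot: [0.688, 0.726, -0.0, -0.001]
ft_force: [0.0, -0.7, -3.1]
grip_width: 0.0463
grip_force: 25.0
```

```bash
python3 -c "
from h import *
to(.654,-.2055,3.1,.0602)
im,c=snap('wrist','w13.png')
for m,s,ct in comps(green(im),300): print(s,rect(c,m,.02,True))"
```

```text
tcp [ 0.6548 -0.2045  0.1285] yaw 3.05 t 36.95 ft [ 0.  -0.7 -3.1]
tool shift/0.03 [-0.03 -0.03  2.28]
twist/0.1 -0.01
[202   0  55  17 698] (array([616.1, -29.3]), array([57.1, 18.9]), 0.5)
[ 214  131   86   82 2929] (array([ 654.2, -205.4]), array([90.3, 90.7]), 3.0)
```

Plinth re-measured at (0.6542, -0.2054), matching. Lower.

Call:
{"name": "play_rows", "arguments": {"steps": [-1,-0.03,-0.02,0.3,0,-1,0,0,0.4,0,-1,0,0,0.4,0,-1,0,0,0.4,0,-1,0,0,0.3,0,-1,0,0,0.2,0,-1,0,0,0.12,0,-1,0,0,0.06,0,-1,0,0,0,0,-1,0,0,0,0]}}

```text
time: 38.0
position: [0.6552, -0.2059, 0.0644]
tool_rot: [0.688, 0.726, 0.0, 0.0]
ft_force: [-0.1, -0.2, -3.6]
grip_width: 0.0461
grip_force: 25.0
```

Call:
{"name": "play_rows", "arguments": {"steps": [-1,0,0,0.03,0,-1,0,0,0.03,0,-1,0,0,0.03,0,-1,0,0,0.03,0,-1,0,0,0,0,-1,0,0,0,0,-1,0,0,0,0,-1,0,0,0,0,-1,0,0,0,0,-1,0,0,0,0]}}

```text
time: 39.0
position: [0.6549, -0.2058, 0.0604]
tool_rot: [0.688, 0.726, -0.0, 0.0]
ft_force: [-1.0, -0.2, -1.4]
grip_width: 0.0465
grip_force: 25.0
```

Call:
{"name": "play_rows", "arguments": {"steps": [-1,0,0,0.03,0,-1,0,0,0,0,-1,0,0,0,0,0.5,0,0,0,0,0.5,0,0,0,0,0.5,0,0,0,0,1,0,0,0,0,1,0,0,0,0,1,0,0,0,0,1,0,0,0,0]}}

```text
time: 40.0
position: [0.6548, -0.2057, 0.0593]
tool_rot: [0.688, 0.726, 0.0, -0.0]
ft_force: [0.6, -0.7, -0.2]
grip_width: 0.0849
grip_force: 0.0
```

Call:
{"name": "play_rows", "arguments": {"steps": [1,0,0,0,0,1,0,0,-0.6,0,1,0,0,-0.9,0,1,0,0,-0.9,0,1,0,0,-0.9,0,1,0,0,-0.9,0,1,0,0,-0.9,0,1,0,0,-0.9,0,1,0,0,-0.9,0,1,0,0,-0.4,0]}}

```text
time: 41.0
position: [0.656, -0.2063, 0.2817]
tool_rot: [0.688, 0.726, 0.001, 0.003]
ft_force: [-0.3, -0.6, 0.7]
grip_width: 0.0869
grip_force: 0.0
```

Call:
{"name": "play_rows", "arguments": {"steps": [1,0,-0.9,0,0,1,0,-0.9,0,0,1,0,-0.9,0,0,1,0,-0.9,0,0,1,0,-0.5,0,0,1,0,0,0,0,1,0,0,0,0,1,0,0,0,0,1,0,0,0,0,1,0,0,0,0]}}

```text
time: 42.0
position: [0.5326, -0.2123, 0.278]
tool_rot: [0.688, 0.726, 0.0, -0.0]
ft_force: [-0.1, -0.1, -0.4]
grip_width: 0.0869
grip_force: 0.0
```

```bash
python3 - <<'E'
from h import *
o=robot.get_obs();print(o["time"],o["position"])
ims=[snap("wrist","w14.png")[0][:290,100:480],snap("scene","s14.png")[0][120:300,170:370],snap("side","d14.png")[0][110:260,150:330]]
f=lambda i:cv2.resize(i,(400,300),interpolation=cv2.INTER_CUBIC)
cv2.imwrite("pics/fin.png",np.vstack([np.hstack([f(ims[0]),f(ims[1])]),np.hstack([f(ims[2]),f(ims[2])*0])]))
E
```

```text
42.0 [ 0.5325719  -0.21228064  0.27802861]
```

View pics/fin.png

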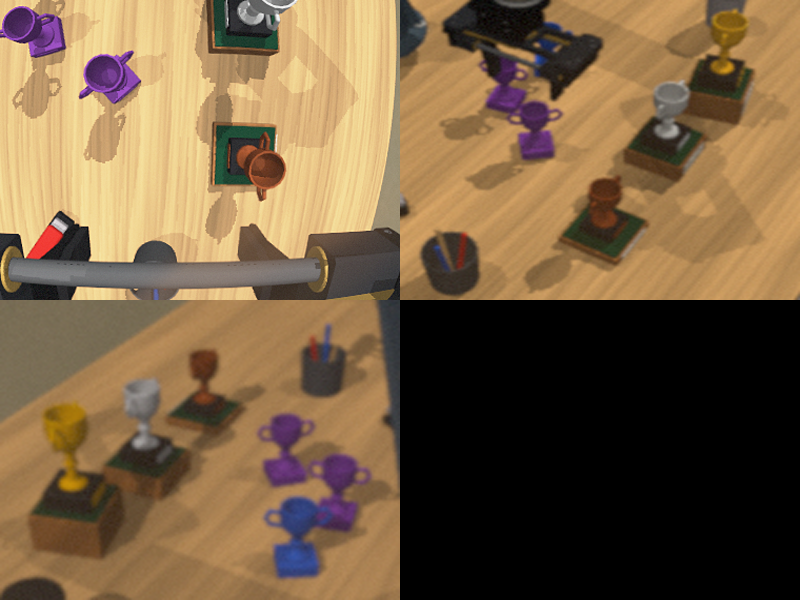

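```bash
python3 -c "
from rig import robot
print(robot.hand_in())"
```

```text
the job is handed in; nothing more can be done
None
```

The job is handed in at 42 s with no verdict returned: gold, silver and bronze stand upright on the high, middle and low plinths by the last pictures, the mug, pen pot and stapler were not touched, the first two silver grasps closed on air because the fingertips sit about 42 mm above the reported TCP, and I viewed 15 pictures against the limit of 14.

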